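# Set the marking arm of a marking-out jig

## Task

Push the aluminium box-section offcut on the marking-out jig square and flush into the corner of its two fences. Then pinch the head of the telescoping arm so that its lock button is squeezed in, draw the arm out until its marking blade stands over the rib of the index clip on the scale, and finish still holding it there, because a spring pulls the arm back. Leave the other things on the jig and the bench where they are.

Things in the scene. Friction and masses are not known exactly. Their poses are not given: they have to be found in the camera images.
- jig: fixed marking-out jig; origin on the worktop, z up; turned up to 0.25 rad. Its frame, mm: grey plate x -112..93, y -150..150, 10 thick. Steel back fence along y, front face x = 20, y -105..35; steel end fence along x, right (-y) face y = 35, x -58..32; both tops z = 32. Outer tube of the arm: x 48..78, y 35..145, top z = 72. Lock's strike block under the head: x 44..56, y 0..8, top z = 40
- corner (a point): inside corner of the two fences, on the plate's upper face; jig frame (20, 35, 10) mm, axes as the jig's. The scale is a row of lines 10 mm apart on top of the back fence
- offcut_center (a point): centre of the loose offcut of aluminium box section, 50 (its x) x 110 (its y) x 26 mm high, about 0.25 kg, ends open, 3 mm walls. It lies on the plate in front and to the right of the corner, long side within 0.35 rad of the jig's y. Flush: +x side on the back fence, +y end on the end fence, this centre at jig frame (-5, -20, 23) mm
- head_grip (a point): pinching point of the arm's head, 70 mm above the worktop; axes as the jig's; moves with the arm. Head: black block 30 (x) x 40 (y) mm centred here, 42 to 90 mm above the worktop, lock button on its front (-x) face. Pinch along the jig's x, one finger on the button: 38 mm over both, 32 mm with the button in. Below, fences, clip and offcut reach z = 38 mm, the blade 47 mm
- gauge_arm (a joint): how far the telescoping arm is drawn out, m: 0 = home (locked), at most 0.095. It slides along the jig's -y (to the right). A spring pulls it home with 2 N at home, 3.5 N fully out; friction 0.4 N
- lock_button (a joint): travel of the lock button along the jig's +x, m: 0 = out, 0.006 = in; spring 5 N at first, 7.5 N fully in. Flat face 26 (y) x 28 (z) mm centred before head_grip, 8 mm off the head when out, 2 mm when in. At home the arm is locked (1 mm play) unless it is in by over 4 mm. Past 15 mm of extension the lock does not act; an arm let go there springs back to 15 mm
- pointer (a point): underside of the marking blade where it crosses above the back fence. Blade: steel strip 4 mm wide (y) fixed to the head, running along the jig's x from the head forward to jig x = -22 mm, 43 to 47 mm above the worktop, over the offcut. 15 mm to the right (-y) of head_grip; moves with the arm
- mark (a point): top of the rib, 3 mm wide (y), in the middle of the small dark steel index clip (14 mm wide in y) fixed on the back fence: the wanted place on the scale, 30 to 65 mm to the right of the blade's home; 38 mm above the worktop, axes as the jig's
- hex_key: bystander: hex key 28x77x4 mm, flat on the left front of the jig plate; origin under its middle
- stamp: bystander: small hand stamp with a wooden knob, 22x30x62 mm, upright on the right rear of the jig plate; origin under its middle
- screw_bin: bystander: small parts bin of screws 107x71x50 mm, left of the jig; origin under its middle
- tape_measure: bystander: tape measure 34x85x63 mm, left of the jig, farther back; origin under its middle
- screwdriver: bystander: screwdriver 26x196x25 mm, right of the jig; origin under its middle
There are look-alikes about, which are no part of the job. What is meant by the part that bears offcut_center is not orange or red, and is the larger of those in its own colour.

How it is judged:
On the way, in this order (a step that is already met when the one before it is completed fails the run):
1. the offcut lies flush in the fence corner, with the arm still locked at home (x of offcut_center in the frame of jig between -0.0075 and -0.0025 m and y of offcut_center in the frame of jig between -0.0225 and -0.0175 m and z of offcut_center in the frame of jig below 0.028 m and angle between the x axis of offcut_center and the x axis of jig, either way round below 0.03 rad and angle between offcut_center's own z axis and vertical below 0.05 rad and value of joint gauge_arm below 0.006 m), for 0.2 s.
2. the head is pinched, its lock button in, and the arm drawn out past its lock (value of joint lock_button above 0.0035 m and contact force between the fingers and gauge_arm above 2 N and value of joint gauge_arm above 0.016 m), for 0.1 s.
At the end, for the whole second after the job is handed in: The offcut lies flat in the corner, within 2.5 mm of both fences and 0.03 rad of square; the blade stands within 4 mm of the clip's rib along the scale, at rest, and the fingers still hold the arm (more than 2 N) (x of offcut_center in the frame of jig between -0.0075 and -0.0025 m and y of offcut_center in the frame of jig between -0.0225 and -0.0175 m and z of offcut_center in the frame of jig below 0.028 m and angle between the x axis of offcut_center and the x axis of jig, either way round below 0.03 rad and angle between offcut_center's own z axis and vertical below 0.05 rad and y of pointer in the frame of mark between -0.004 and 0.004 m and velocity of joint gauge_arm between -0.01 and 0.01 m/s and contact force between the fingers and gauge_arm above 2 N); the arm keeps its last pose, push and grip.
It fails at once if a bystander is moved more than 25 mm (distance of any of hex_key, stamp, screw_bin, tape_measure, screwdriver from where it was at the start of the episode above 0.025 m).
It also fails if it takes over 48 s, if anything falls off the work surface, if the arm or the gripper's body presses on something with over 40 N, if the wrist force passes 120 N, or if a joint passes its speed limit or range.

## Robot

A 7-joint arm with a two-finger parallel gripper is mounted at the origin on a cart in front of the work surface, level with it; the furniture and walls round the work are solid. World frame = base frame: x ahead of the robot, y to its left, z up, the work surface at z = 0. Lengths are in m, angles in rad, forces in N, time in s.
With the tool pointing down it reaches from about 0.35 to 0.9 m from the base axis. Payload 19.9 kg.
Tool frame: the origin (TCP) lies midway between the tips of the shut fingers; the grasp point (between the pads) lies 19 mm behind it; y points along the fingers, z is the direction in which the jaws open and shut, and the axes are right-handed (so a half turn about y gives the same grasp; the last joint's range is limited). The gripper opens to 85 mm and grips with 20 to 120 N. Pads are 22 mm wide; open, the fingers measure 114 mm over their backs; the gripper's body (76 mm by 85 mm) begins 54 mm behind the grasp point. The pads swing forward as they close: fully open they stand 13 mm farther back than shut.
Start: joints at [-1.163, 0.417, -0.01, 1.614, 0.005, 1.111, -0.053], TCP at [0.272, 0.563, 0.231] pointing down, gripper open.
Joint ranges: [-2.81, 2.81], [-0.39, 2.02], [-1.27, 1.25], [0.06, 2.57], [-1.19, 4.33], [0.19, 2], [-2.82, 2.82]. Speed limits (rad/s): [1.89, 1.89, 2.39, 2.39, 3.01, 3.01, 3.01].

## Interface

Orientations are given as a rotation vector (axis times angle).
In Python, from bench import bot gives the robot as it stands. The module is installed in compiled form; this text tells all that it offers.
- The arm moves only by the shell command python3 -m pendant 'ROWS' [FORCE]. ROWS is JSON, a list that holds one entry, the list of rows, each a list of 7 numbers: the turn, a rotation vector about the tool's x, y, z in rad, then the shift along the tool's x, y, z in mm, then the finger opening in mm, from 0 to 85.4. In form: [[[ax, ay, az, dx, dy, dz, grip], ...]]. A call has 1 to 5 rows; each row shifts and turns the commanded pose from where the row before left it, along the tool's axes as they then stand; what a row does not reach is not made up. A row lasts 1/12 s, in which the tool goes at most 41.7 mm and 7.16 degrees, less where a joint would pass 70% of its speed; a pose out of reach is approached as far as the arm can. A call with a gripper value outside its range is refused whole. The fingers move at their own pace and stop on an object; FORCE is the grip in N (left out, the last holds). Time passes only in rows, so rows that do not move let the fingers close. It gives the time, the measured TCP pose, the force and the opening at its end, in the units of the state.
- bot.read_state(): the state, without advancing time (a new reading comes with each control period).
- bot.grab_frame(name): name is "scene" or "top"; returns the picture (384x512x3 uint8, blue, green, red); there is no depth.
- bot.calibration(name): a dict with "fx", "fy", "cx", "cy" (pixels), "rvec" (rotation vector, rad) and "tvec" (3), from world to camera coordinates, as OpenCV has them. Camera axes: x right, y down, z forward; pixel columns grow to the right and rows downward; lengths in m; the calibration is good to about 2 mm. A picture is of the moment at which its call begins. calibration takes no time and is no camera call.
- bot.close_job(): hands the job in, once; it reports no verdict.
The state is a dict: "time_s": time; "joint_positions": joint angles; "qd": joint speeds; "joint_torque": joint torques, N m; "tool_pos": TCP position; "tcp_rot": TCP orientation; "contact_force": force on the tool from outside, world axes, zero at the start; "moment": the same for the moment, N m; "finger_gap": opening from 0.0 (shut) to 1.0 (fully open).
Only numpy, scipy, OpenCV 4.12 (cv2) and the standard library are available. Lean on these libraries where they do the work, as an engineer would, in place of code of your own. Each camera call takes 0.05 s, during which the arm holds its last target.

## Working session

There is one attempt and no reset: what is moved stays moved. The work goes in short steps, Python scripts to look and compute and a shell command to move; the robot and the scene stay as the last step left them, time stands still between calls to the robot, and variables do not carry over. Pictures are saved under pics/ and viewed, and the job is handed in when it is done.

```bash
mkdir -p pics
python3 - <<'E'
from bench import bot
import cv2
s=bot.read_state(); print(s)
for n in("scene","top"):
    print(n,bot.calibration(n)); cv2.imwrite(f"pics/{n}0.png",bot.grab_frame(n))
E
```

```text
{'time_s': 0.0, 'joint_positions': array([-1.16247759,  0.41799097, -0.01027343,  1.61416312,  0.00471343,
        1.11070545, -0.0529944 ]), 'qd': array([ 2.15169121e-03, -8.88432942e-04,  2.94552109e-04,  3.53481027e-04,
        6.57670012e-04, -1.41989361e-03, -7.44471213e-05]), 'joint_torque': array([-5.80966407e-04, -8.64432693e+01,  6.78604916e-01, -4.34903204e+01,
        1.90576451e-02,  7.21531513e-03, -4.36837126e-05]), 'tool_pos': array([0.27163012, 0.56250413, 0.23065445]), 'tcp_rot': array([-1.5430974 ,  0.35294136, -0.35268368]), 'contact_force': array([ 0.47507041, -1.1149941 ,  0.98096964]), 'moment': array([ 0.00037478, -0.0691189 ,  0.05251981]), 'finger_gap': 1.000308756302901}
scene {'fx': 388.7827045386821, 'fy': 388.7827045386821, 'cx': 251.54528194059912, 'cy': 191.51232013461538, 'rvec': array([ 2.22092311, -0.90501633,  0.34191549]), 'tvec': array([-0.38848729,  0.32637385,  0.8230603 ])}
top {'fx': 417.9932323919709, 'fy': 417.9932323919709, 'cx': 252.35019896095343, 'cy': 188.71214280254173, 'rvec': array([ 2.11388711, -2.18298023,  0.11010331]), 'tvec': array([0.03336626, 0.51077684, 1.205766  ])}
```

View pics/scene0.png

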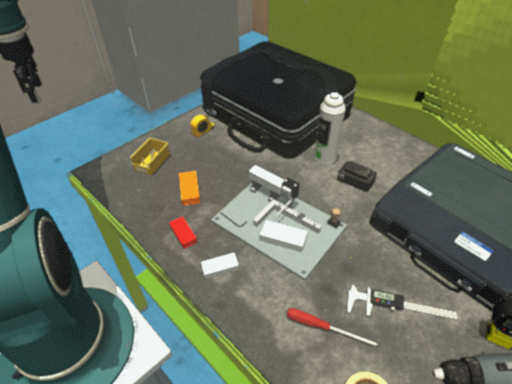

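View pics/top0.png

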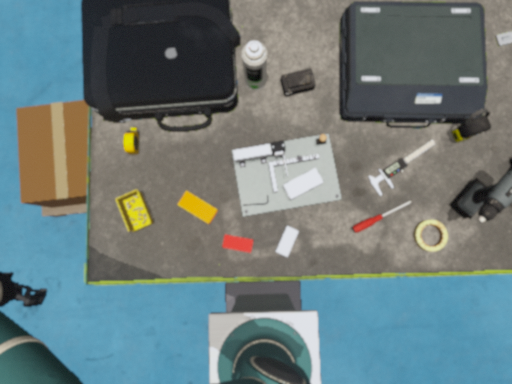

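The jig is at about (287,175) in top, with the white offcut at (303,183) on the plate. The hex key is at lower left and the stamp at (323,140). Next I'll enlarge.

Run:
```python
import cv2
a=cv2.imread("pics/top0.png")[120:225,220:350]; cv2.imwrite("pics/t0c.png",cv2.resize(a,None,fx=6,fy=5.7,interpolation=cv2.INTER_CUBIC) if 0 else cv2.resize(a,(780,630-30),interpolation=cv2.INTER_CUBIC) if 0 else cv2.resize(a[:100],(780,600),interpolation=cv2.INTER_CUBIC))
a=cv2.imread("pics/scene0.png")[160:280,205:355]; cv2.imwrite("pics/s0c.png",cv2.resize(a,(750,600),interpolation=cv2.INTER_CUBIC))
```

```text
(no output)
```

View pics/t0c.png

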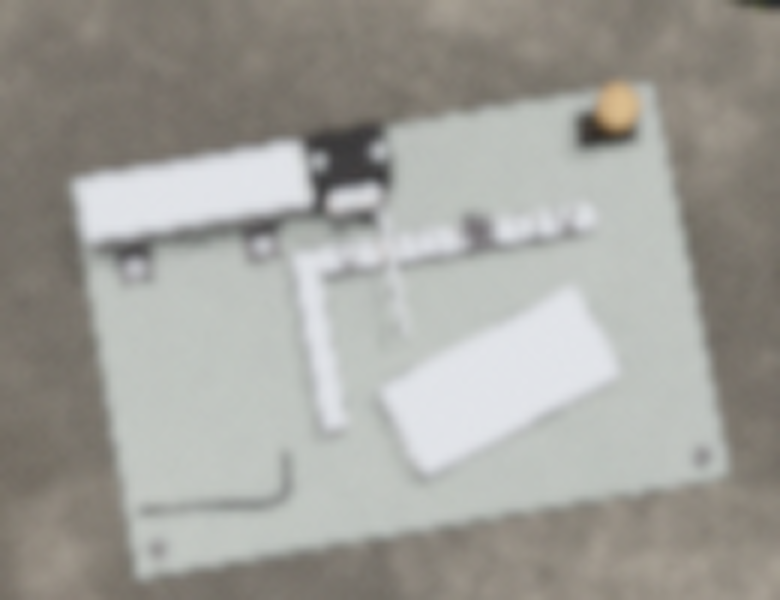

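View pics/s0c.png

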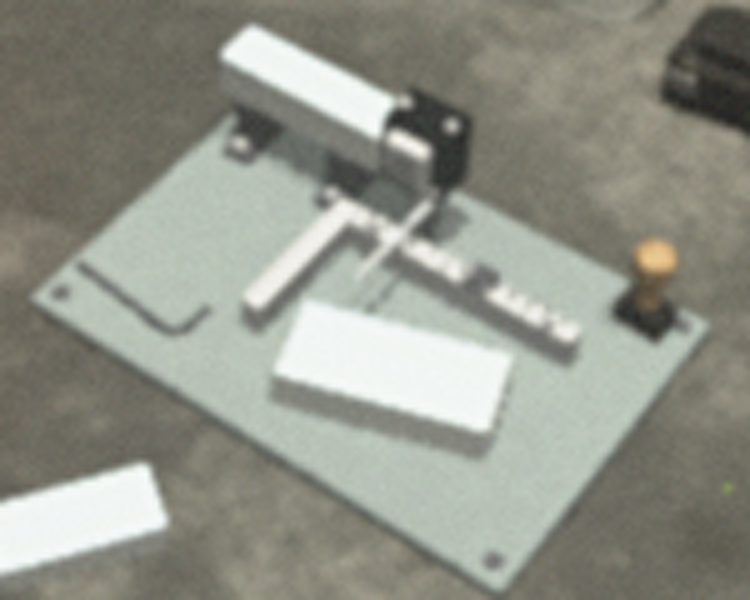

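```bash
cat > h.py <<'E'
import numpy as np,cv2
from bench import bot
from scipy.optimize import least_squares
from scipy.spatial.transform import Rotation as R
C={n:bot.calibration(n) for n in("scene","top")}
def proj(n,P):
    c=C[n];K=np.array([[c['fx'],0,c['cx']],[0,c['fy'],c['cy']],[0,0,1]])
    return cv2.projectPoints(np.asarray(P,float).reshape(-1,1,3),c['rvec'],c['tvec'],K,None)[0].reshape(-1,2)
def ray(n,uv,z):
    c=C[n];Rm=cv2.Rodrigues(c['rvec'])[0];o=-Rm.T@c['tvec']
    d=Rm.T@np.array([(uv[0]-c['cx'])/c['fx'],(uv[1]-c['cy'])/c['fy'],1]);return o+d*(z-o[2])/d[2]
T=lambda u,v:(220+u/6-.4,120+v/6-.4)
S=lambda u,v:(205+u/5-.4,160+v/5-.4)
def pose(p,P):
    c,s=np.cos(p[2]),np.sin(p[2]);P=np.asarray(P,float)
    return np.c_[p[0]+c*P[:,0]-s*P[:,1],p[1]+s*P[:,0]+c*P[:,1],P[:,2]]
def fit(obs,p0):
    P=np.array([o[0] for o in obs])/1000;uv=np.array([o[2] for o in obs])
    def f(p):
        W=pose(p,P);return np.array([proj(o[1],w)[0]-q for o,w,q in zip(obs,W,uv)]).ravel()
    r=least_squares(f,p0,loss='soft_l1',f_scale=.7);return r.x,f(r.x).reshape(-1,2)
E
cat > a.py <<'E'
from h import *
J=[((93,-150,10),'top',T(652,82)),((-112,-150,10),'top',T(728,482)),((-112,150,10),'top',T(138,580)),
((-112,150,10),'scene',S(33,297)),((-112,-150,10),'scene',S(500,592)),((93,-150,10),'scene',S(708,325)),
((48,145,72),'top',T(92,243)),((48,35,72),'top',T(312,207)),((78,145,72),'top',T(73,182)),
((48,35,72),'scene',S(385,135)),((78,145,72),'scene',S(250,25)),((48,145,72),'scene',S(222,52)),
((20,-105,32),'top',T(597,230)),((20,-105,32),'scene',S(577,345)),((-58,35,32),'top',T(347,428)),((-58,35,32),'scene',S(258,310))]
for sel in('both','top','scene'):
    o=[j for j in J if sel in('both',j[1])]
    p,r=fit(o,[.5,0,0]);print(sel,p,'\n',np.round(r,1).tolist())
    if sel=='both':pb=p
inv=lambda w:[np.cos(pb[2])*(w[0]-pb[0])+np.sin(pb[2])*(w[1]-pb[1]),-np.sin(pb[2])*(w[0]-pb[0])+np.cos(pb[2])*(w[1]-pb[1])]
for nm,z,t,s in(('mark',38,T(480,229),S(487,270)),('blade tip',47,T(403,332),S(359,276))):
    print(nm,np.round(np.array([inv(ray('top',t,z/1e3)),inv(ray('scene',s,z/1e3))])*1e3,1))
B=[((25,55,36),'top',T(382,395)),((25,-55,36),'top',T(573,285)),((-25,-55,36),'top',T(620,372)),((-25,55,36),'top',T(430,475)),
((25,55,36),'scene',S(308,300)),((25,-55,36),'scene',S(512,352)),((-25,-55,36),'scene',S(490,430)),((-25,55,36),'scene',S(275,375))]
q,r=fit(B,[.5,0,.3]);print('offcut',q,np.round(r,1).tolist(),'in jig',inv(q),q[2]-pb[2])
c=C['top'];print(-cv2.Rodrigues(c['rvec'])[0].T@c['tvec'])
E
python3 a.py
```

```text
both [ 0.56471013 -0.08355879  0.13590641] 
 [[0.1, -0.1], [0.3, -0.8], [-0.3, -0.4], [-0.9, 0.1], [-0.1, 0.6], [0.8, 0.1], [-0.9, -0.3], [-0.1, -0.7], [0.6, -0.2], [-1.1, 1.0], [0.3, 0.3], [-0.7, 0.7], [0.1, -0.5], [-1.4, -0.0], [-0.1, -0.0], [0.1, -0.0]]
top [ 0.56352564 -0.08355414  0.13487782] 
 [[0.1, 0.3], [0.3, -0.4], [-0.3, -0.0], [-0.9, 0.0], [-0.0, -0.3], [0.6, 0.1], [0.1, -0.1], [-0.1, 0.4]]
scene [ 0.56626331 -0.08351095  0.13439448] 
 [[-0.4, -0.3], [0.2, 0.2], [1.2, -0.1], [-0.7, 0.7], [0.8, 0.0], [-0.2, 0.4], [-1.1, -0.3], [0.5, -0.4]]
mark [[ 27.7 -46.7]
 [ 32.1 -46.5]]
blade tip [[-17.8   0.6]
 [-18.3  -0.1]]
offcut [ 0.52364084 -0.13292722  0.47296979] [[-0.7, -1.0], [-0.1, -0.6], [0.6, -0.4], [-0.3, 0.4], [-0.6, 0.5], [0.2, 0.5], [-0.1, 0.3], [-0.0, 0.1]] in jig [np.float64(-0.04737943553132328), np.float64(-0.04334878431834089)] 0.33706337837359557
[ 0.36000151 -0.00552036  1.25946273]
```

```bash
cat >> h.py <<'E'
JP=np.array([.5647,-.0836,.1353])
def plan(tgt_jig,zdir,d=np.zeros(2)):
    """tgt_jig mm (x,y,z) TCP; zdir: angle of tool z in jig frame. prints needed turn & shift"""
    s=bot.read_state();R0=R.from_rotvec(s['tcp_rot']);p=s['tool_pos']
    w=pose(JP,[np.array(tgt_jig)/1e3])[0]
    a=JP[2]+zdir;z=np.array([np.cos(a),np.sin(a),0]);y=np.array([0,0,-1]);x=np.cross(y,z)
    R1=R.from_matrix(np.c_[x,y,z]);dr=(R0.inv()*R1).as_rotvec()
    print('t',round(s['time_s'],2),'tcp_jig',np.round(injig(p)*1e3,1),'F',np.round(s['contact_force'],1),'gap',round(s['finger_gap'],3))
    print('turn',np.round(dr,3),'shift now-axes',np.round(R0.inv().apply(w-p)*1e3,1),'after-turn axes',np.round(R1.inv().apply(w-p)*1e3,1))
def injig(p):
    c,s=np.cos(JP[2]),np.sin(JP[2]);d=np.asarray(p)-np.r_[JP[:2],0];return np.array([c*d[0]+s*d[1],-s*d[0]+c*d[1],d[2]])
E
python3 - <<'E'
from h import *
s=bot.read_state();print(R.from_rotvec(s['tcp_rot']).as_matrix().round(3))
for a in(np.pi/2,-np.pi/2): plan((-110,-40,120),a)
for a in(0,np.pi): plan((62,15,120),a)
E
```

```text
[[ 0.901 -0.     0.435]
 [-0.435 -0.001  0.901]
 [ 0.    -1.    -0.001]]
t 0.1 tcp_jig [-203.3  679.8  230.7] F [-0.2  0.9 -0.1] gap 1.002
turn [ 0.001 -0.585 -0.   ] shift now-axes [ 475.2  111.4 -548.5] after-turn axes [  93.3  110.7 -719.8]
t 0.1 tcp_jig [-203.3  679.8  230.7] F [-0.2  0.9 -0.1] gap 1.002
turn [0.000e+00 2.557e+00 1.000e-03] shift now-axes [ 475.2  111.4 -548.5] after-turn axes [-93.3 110.7 719.8]
t 0.1 tcp_jig [-203.3  679.8  230.7] F [-0.2  0.9 -0.1] gap 1.002
turn [0.001 0.986 0.001] shift now-axes [ 588.3  111.2 -407.6] after-turn axes [664.8 110.7 265.3]
t 0.1 tcp_jig [-203.3  679.8  230.7] F [-0.2  0.9 -0.1] gap 1.002
turn [ 1.000e-03 -2.156e+00 -1.000e-03] shift now-axes [ 588.3  111.2 -407.6] after-turn axes [-664.8  110.7 -265.3]
```

```bash
python3 -m pendant '[[[0,-0.117,0,22,0,-30,60],[0,-0.117,0,19,0,-33,60],[0,-0.117,0,15,0,-35,60],[0,-0.117,0,10,0,-37,60],[0,-0.117,0,5,0,-38,60]]]' 20
python3 -m pendant '[[[0,0,0,5,0,-40,60],[0,0,0,5,0,-40,60],[0,0,0,5,0,-40,60],[0,0,0,5,0,-40,60],[0,0,0,5,0,-40,60]]]'
python3 - <<'E'
from h import *
plan((-110,-40,120),np.pi/2)
E
```

```text
time_s: 0.52
tool_pos: [0.3048, 0.3737, 0.2309]
tcp_rot: [-1.569, -0.11, 0.111]
contact_force: [1.3, 0.3, 0.1]
finger_gap: 0.699
time_s: 0.93
tool_pos: [0.3564, 0.179, 0.2313]
tcp_rot: [-1.568, -0.106, 0.106]
contact_force: [2.5, 0.7, -0.4]
finger_gap: 0.705
t 0.93 tcp_jig [-171.   288.3  231.3] F [ 2.5  0.7 -0.4] gap 0.705
turn [-0.  0. -0.] shift now-axes [  61.   111.2 -328.3] after-turn axes [  61.   111.3 -328.3]
```

```bash
python3 -m pendant '[[[0,0,0,7,0,-40,60],[0,0,0,7,0,-40,60],[0,0,0,7,0,-40,60],[0,0,0,7,0,-40,60],[0,0,0,7,10,-40,60]]]'
python3 -m pendant '[[[0,0,0,7,20,-40,60],[0,0,0,7,30,-40,60],[0,0,0,3,30,-38,60],[0,0,0,0,20,-10,60],[0,0,0,0,0,0,60]]]'
python3 - <<'E'
from h import *
plan((-112,-40,17),np.pi/2)
E
```

```text
time_s: 1.35
tool_pos: [0.4189, -0.0144, 0.2226]
tcp_rot: [-1.568, -0.108, 0.104]
contact_force: [1.9, 0.8, 0.2]
finger_gap: 0.704
time_s: 1.77
tool_pos: [0.446, -0.1243, 0.1291]
tcp_rot: [-1.569, -0.099, 0.107]
contact_force: [-1.7, 0.4, -1.2]
finger_gap: 0.706
t 1.77 tcp_jig [-123.1  -24.4  129.1] F [-1.7  0.4 -1.2] gap 0.706
turn [ 0.    -0.004 -0.005] shift now-axes [ 11.7 112.  -15.6] after-turn axes [ 11.1 112.1 -15.6]
```

```bash
python3 -m pendant '[[[0,0,0,4,25,-4,60],[0,0,0,0,25,-4,60],[0,0,0,0,25,-4,60],[0,0,0,0,15,-3,60],[0,0,0,0,0,0,60]]]'
python3 - <<'E'
from h import *
plan((-112,-40,17),np.pi/2)
cv2.imwrite("pics/s1.png",cv2.resize(bot.grab_frame("scene")[140:290,200:400],(800,600),interpolation=cv2.INTER_CUBIC))
E
```

```text
time_s: 2.18
tool_pos: [0.4528, -0.1355, 0.0407]
tcp_rot: [-1.567, -0.104, 0.109]
contact_force: [-1.8, -0.8, 0.4]
finger_gap: 0.702
t 2.18 tcp_jig [-117.9  -36.4   40.7] F [-1.8 -0.8  0.4] gap 0.702
turn [-0.001  0.    -0.003] shift now-axes [ 6.  23.6 -3.7] after-turn axes [ 5.9 23.7 -3.6]
```

View pics/s1.png

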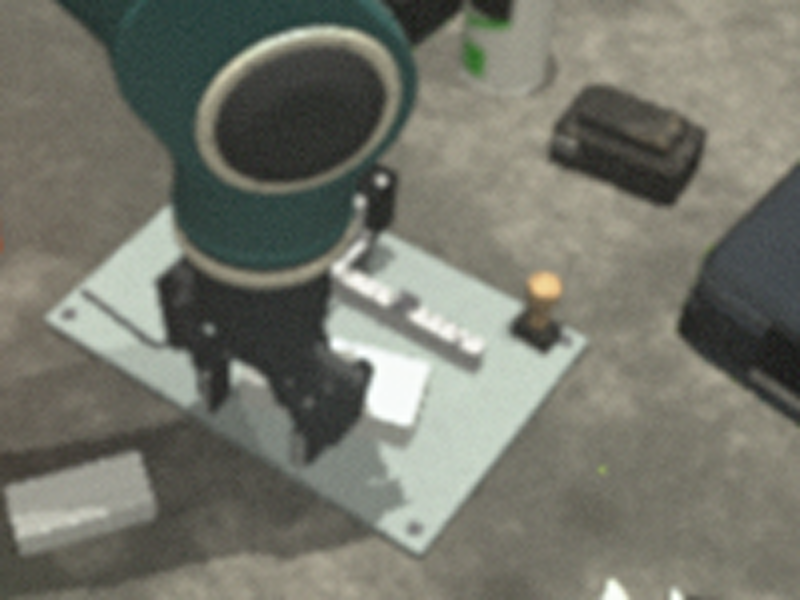

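```bash
python3 -m pendant '[[[0,0,0,0,12,-4,60],[0,0,0,0,10,0,60],[0,0,0,6,0,0,60],[0,0,0,6,0,0,60],[0,0,0,6,0,0,60]]]'
python3 -m pendant '[[[0,0,0,6,0,0,60],[0,0,0,6,0,0,60],[0,0,0,6,0,0,60],[0,0,0,6,0,0,60],[0,0,0,6,0,0,60]]]'
python3 - <<'E'
from h import *
plan((-41,-40,18),np.pi/2)
cv2.imwrite("pics/s2.png",cv2.resize(bot.grab_frame("scene")[140:290,200:400],(800,600),interpolation=cv2.INTER_CUBIC))
E
```

```text
time_s: 2.65
tool_pos: [0.4736, -0.1373, 0.0213]
tcp_rot: [-1.568, -0.107, 0.106]
contact_force: [-0.9, 0.6, -0.1]
finger_gap: 0.701
time_s: 3.07
tool_pos: [0.5027, -0.1335, 0.0205]
tcp_rot: [-1.568, -0.106, 0.106]
contact_force: [-1.3, 0.0, 0.5]
finger_gap: 0.701
t 3.07 tcp_jig [-68.2 -41.1  20.5] F [-1.3  0.   0.5] gap 0.701
turn [ 0.  0. -0.] shift now-axes [27.2  2.5  1.1] after-turn axes [27.2  2.5  1.1]
```

View pics/s2.png

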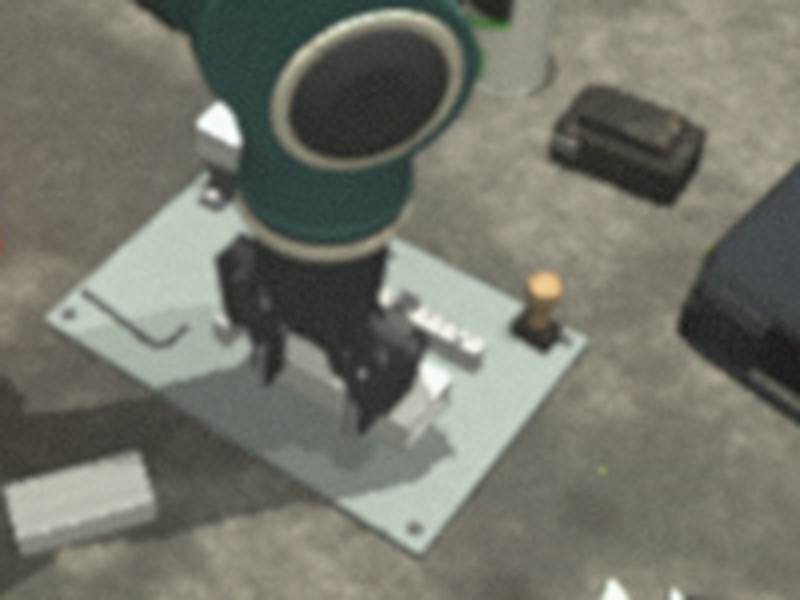

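The offcut is turning square against the two fingers. Next I'll continue towards the back fence.

```bash
python3 -m pendant '[[[0,0,0,5,0,0,60],[0,0,0,5,0,0,60],[0,0,0,5,0,0,60],[0,0,0,4,0,0,60],[0,0,0,3,0,0,60]]]'
python3 -m pendant '[[[0,0,0,2,0,0,60],[0,0,0,1,0,0,60],[0,0,0,0,0,0,60]]]'
python3 - <<'E'
from h import *
plan((-41,-40,18),np.pi/2)
cv2.imwrite("pics/s3.png",cv2.resize(bot.grab_frame("scene")[140:290,200:400],(800,600),interpolation=cv2.INTER_CUBIC))
E
```

```text
time_s: 3.53
tool_pos: [0.5243, -0.1306, 0.0204]
tcp_rot: [-1.568, -0.106, 0.106]
contact_force: [-1.1, 0.8, 0.2]
finger_gap: 0.704
time_s: 3.78
tool_pos: [0.527, -0.1303, 0.0204]
tcp_rot: [-1.568, -0.106, 0.106]
contact_force: [-0.4, -0.1, 0.1]
finger_gap: 0.703
t 3.78 tcp_jig [-43.7 -41.2  20.4] F [-0.4 -0.1  0.1] gap 0.703
turn [ 0. -0.  0.] shift now-axes [2.7 2.4 1.2] after-turn axes [2.7 2.4 1.2]
```

View pics/s3.png

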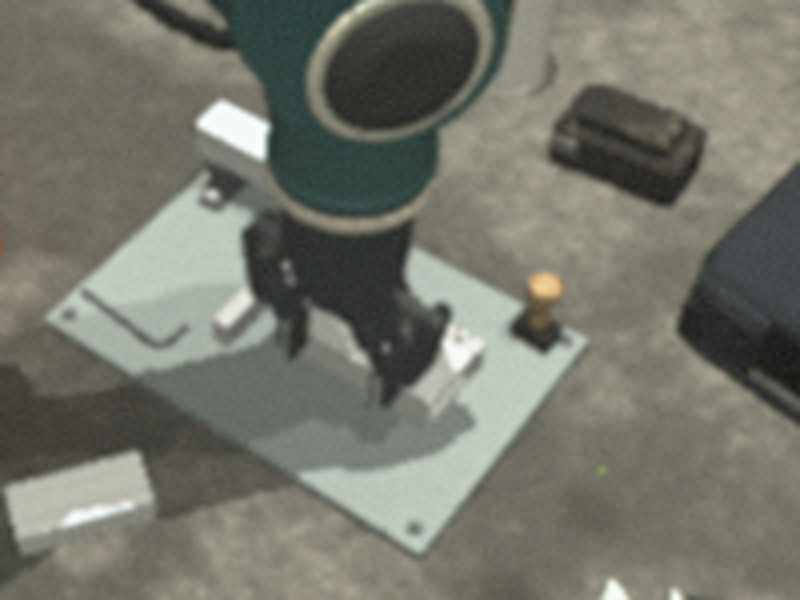

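```bash
for i in 1 ; do python3 -m pendant '[[[0,0,0,1,0,0,60],[0,0,0,1,0,0,60],[0,0,0,0,0,0,60]]]'; done
python3 -m pendant '[[[0,0,0,1,0,0,60],[0,0,0,1,0,0,60],[0,0,0,0,0,0,60]]]'
python3 -m pendant '[[[0,0,0,1,0,0,60],[0,0,0,1,0,0,60],[0,0,0,0,0,0,60]]]'
```

```text
time_s: 4.08
tool_pos: [0.5289, -0.13, 0.0204]
tcp_rot: [-1.568, -0.106, 0.106]
contact_force: [-0.1, 0.1, -0.2]
finger_gap: 0.701
time_s: 4.33
tool_pos: [0.5302, -0.1299, 0.0203]
tcp_rot: [-1.568, -0.105, 0.107]
contact_force: [-6.6, -2.0, 2.9]
finger_gap: 0.707
time_s: 4.58
tool_pos: [0.5303, -0.1299, 0.02]
tcp_rot: [-1.567, -0.102, 0.109]
contact_force: [-16.5, -3.2, 11.3]
finger_gap: 0.703
```

```bash
python3 -m pendant '[[[0,0,0,-8,0,0,60],[0,0,0,-8,-15,0,60],[0,0,0,0,-25,-20,0],[0,0,0,10,-20,-35,0],[0,0,0,20,0,-30,0]]]'
python3 - <<'E'
from h import *
plan((-5,-128,20),np.pi/2)
cv2.imwrite("pics/s4.png",cv2.resize(bot.grab_frame("scene")[140:290,200:400],(800,600),interpolation=cv2.INTER_CUBIC))
cv2.imwrite("pics/t4.png",cv2.resize(bot.grab_frame("top")[120:220,220:350],(780,600),interpolation=cv2.INTER_CUBIC))
E
```

```text
time_s: 5.0
tool_pos: [0.559, -0.2141, 0.0847]
tcp_rot: [-1.57, -0.11, 0.102]
contact_force: [0.4, -0.4, 2.2]
finger_gap: 0.284
t 5.0 tcp_jig [ -23.3 -128.6   84.7] F [ 0.4 -0.4  2.2] gap 0.284
turn [ 0.002 -0.     0.004] shift now-axes [18.  64.8  0.7] after-turn axes [18.3 64.7  0.6]
```

View pics/s4.png

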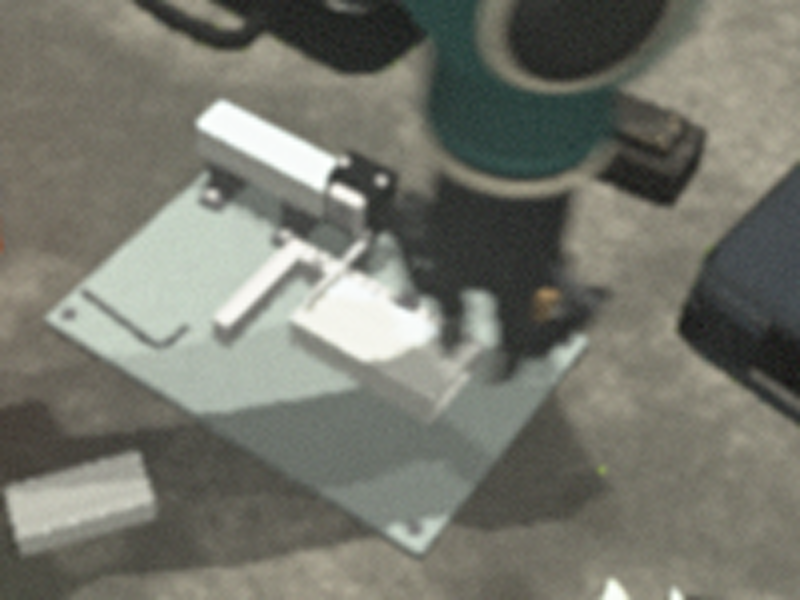

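View pics/t4.png

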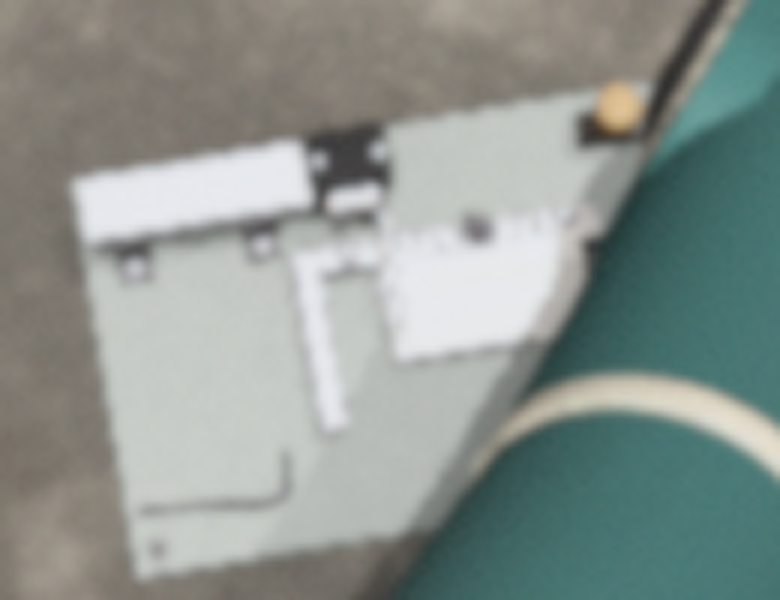

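```bash
python3 - <<'E'
from h import *
for uv in(T(397,362),T(382,262)): print(injig(ray('top',uv,.036))*1e3)
print(injig(ray('top',T(595,128),.01))*1e3)
E
python3 -m pendant '[[[0,0,0,9,10,-4,0],[0,0,0,9,15,-4,0],[0,0,0,0,20,0,0],[0,0,0,0,19,0,0],[0,0,0,0,0,0,0]]]'
python3 - <<'E'
from h import *
plan((-5,-90,20),np.pi/2)
E
```

```text
[-30.44453598   5.17975047  36.        ]
[19.98412067  3.74200367 36.        ]
[  74.17847207 -116.79714319   10.        ]
time_s: 5.52
tool_pos: [0.5752, -0.2164, 0.0131]
tcp_rot: [-1.567, -0.103, 0.11]
contact_force: [-0.9, 0.1, -0.7]
finger_gap: 0.003
t 5.52 tcp_jig [  -7.5 -133.    13.1] F [-0.9  0.1 -0.7] gap 0.003
turn [-0.002  0.    -0.004] shift now-axes [ 2.5 -6.9 43. ] after-turn axes [ 2.5 -6.9 43. ]
```

```bash
python3 -m pendant '[[[0,0,0,2,-6,4,0],[0,0,0,0,0,6,0],[0,0,0,0,0,6,0],[0,0,0,0,0,6,0],[0,0,0,0,0,6,0]]]'
python3 -m pendant '[[[0,0,0,0,0,5,0],[0,0,0,0,0,3,0],[0,0,0,0,0,0,0]]]'
python3 - <<'E'
from h import *
plan((-5,-90,20),np.pi/2)
cv2.imwrite("pics/s5.png",cv2.resize(bot.grab_frame("scene")[140:290,200:400],(800,600),interpolation=cv2.INTER_CUBIC))
E
```

```text
time_s: 5.93
tool_pos: [0.5757, -0.1886, 0.0234]
tcp_rot: [-1.569, -0.108, 0.105]
contact_force: [0.3, -1.6, 1.3]
finger_gap: 0.003
time_s: 6.18
tool_pos: [0.5742, -0.1803, 0.0225]
tcp_rot: [-1.568, -0.107, 0.107]
contact_force: [0.1, -0.2, -0.3]
finger_gap: -0.0
t 6.18 tcp_jig [ -3.7 -97.1  22.5] F [ 0.1 -0.2 -0.3] gap -0.0
turn [-0.     0.001 -0.   ] shift now-axes [-1.3  2.5  7.1] after-turn axes [-1.3  2.5  7.1]
```

View pics/s5.png

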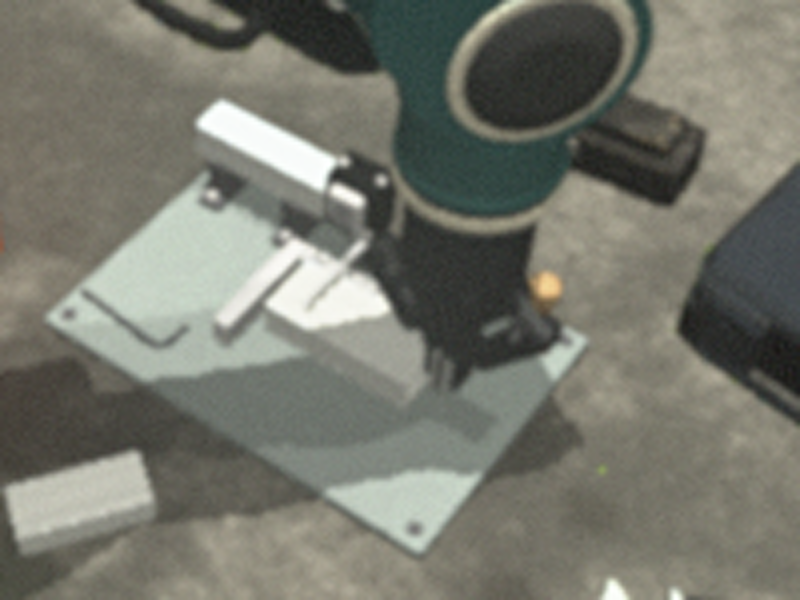

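```bash
python3 -m pendant '[[[0,0,0,0,0,3,0],[0,0,0,0,0,3,0],[0,0,0,0,0,0,0]]]'
python3 -m pendant '[[[0,0,0,0,0,2,0],[0,0,0,0,0,2,0],[0,0,0,0,0,0,0]]]'
python3 - <<'E'
from h import *
plan((-5,-90,20),np.pi/2)
cv2.imwrite("pics/s6.png",cv2.resize(bot.grab_frame("scene")[170:245,250:350],(800,600),interpolation=cv2.INTER_CUBIC))
E
```

```text
time_s: 6.48
tool_pos: [0.5733, -0.175, 0.0224]
tcp_rot: [-1.568, -0.106, 0.106]
contact_force: [-0.2, 0.9, -0.7]
finger_gap: 0.003
time_s: 6.73
tool_pos: [0.5728, -0.171, 0.0223]
tcp_rot: [-1.568, -0.106, 0.107]
contact_force: [0.2, -0.6, 0.3]
finger_gap: -0.002
t 6.73 tcp_jig [ -3.8 -87.7  22.3] F [ 0.2 -0.6  0.3] gap -0.002
turn [-0.  0. -0.] shift now-axes [-1.2  2.3 -2.3] after-turn axes [-1.2  2.3 -2.3]
```

View pics/s6.png

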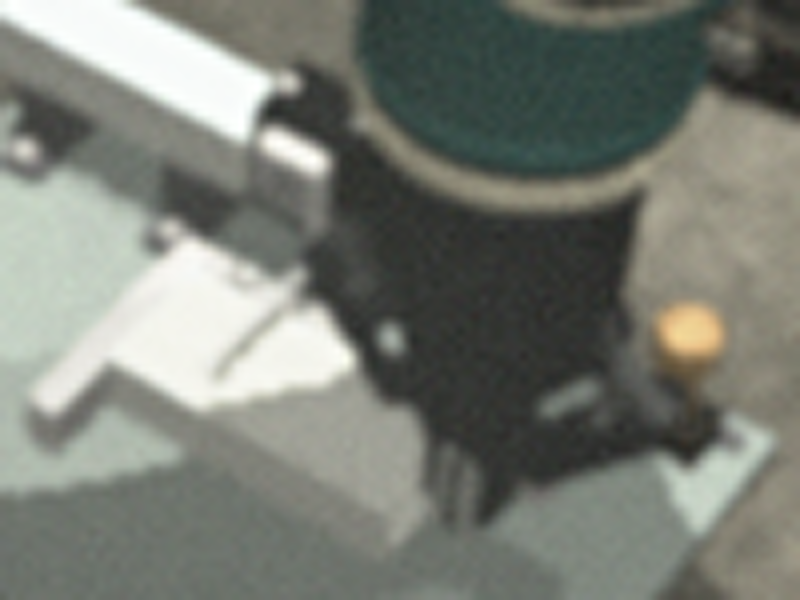

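```bash
python3 -m pendant '[[[0,0,0,0,0,1,0],[0,0,0,0,0,1,0],[0,0,0,0,0,0,0]]]'
python3 -m pendant '[[[0,0,0,0,0,1,0],[0,0,0,0,0,1,0],[0,0,0,0,0,0,0]]]'
```

```text
time_s: 7.03
tool_pos: [0.5727, -0.1704, 0.0226]
tcp_rot: [-1.57, -0.106, 0.105]
contact_force: [0.2, -5.2, 0.0]
finger_gap: -0.002
time_s: 7.28
tool_pos: [0.5727, -0.1701, 0.023]
tcp_rot: [-1.572, -0.106, 0.103]
contact_force: [2.1, -12.6, 0.8]
finger_gap: 0.003
```

```bash
python3 -m pendant '[[[0,0,0,0,0,-5,0],[0,0,0,0,0,-8,0],[0,0,0,-15,-20,0,0],[0,0,0,-30,-20,10,60],[0,0,0,-30,0,15,60]]]'
python3 -m pendant '[[[0,0,0,-10,0,20,60],[0,0,0,0,0,20,60],[0,0,0,0,0,0,60]]]'
python3 - <<'E'
from h import *
plan((-60,-25,21),np.pi/2)
cv2.imwrite("pics/s7.png",cv2.resize(bot.grab_frame("scene")[160:250,240:360],(800,600),interpolation=cv2.INTER_CUBIC))
cv2.imwrite("pics/t7.png",cv2.resize(bot.grab_frame("top")[120:220,220:350],(780,600),interpolation=cv2.INTER_CUBIC))
E
```

```text
time_s: 7.7
tool_pos: [0.4969, -0.1676, 0.0648]
tcp_rot: [-1.57, -0.108, 0.102]
contact_force: [1.7, -0.4, 0.1]
finger_gap: 0.273
time_s: 7.95
tool_pos: [0.4803, -0.1242, 0.0625]
tcp_rot: [-1.566, -0.108, 0.109]
contact_force: [0.8, 1.1, 0.0]
finger_gap: 0.695
t 7.95 tcp_jig [-89.1 -28.9  62.5] F [0.8 1.1 0. ] gap 0.695
turn [-0.002  0.003 -0.   ] shift now-axes [29.2 41.5  3.7] after-turn axes [29.1 41.5  3.9]
```

View pics/s7.png

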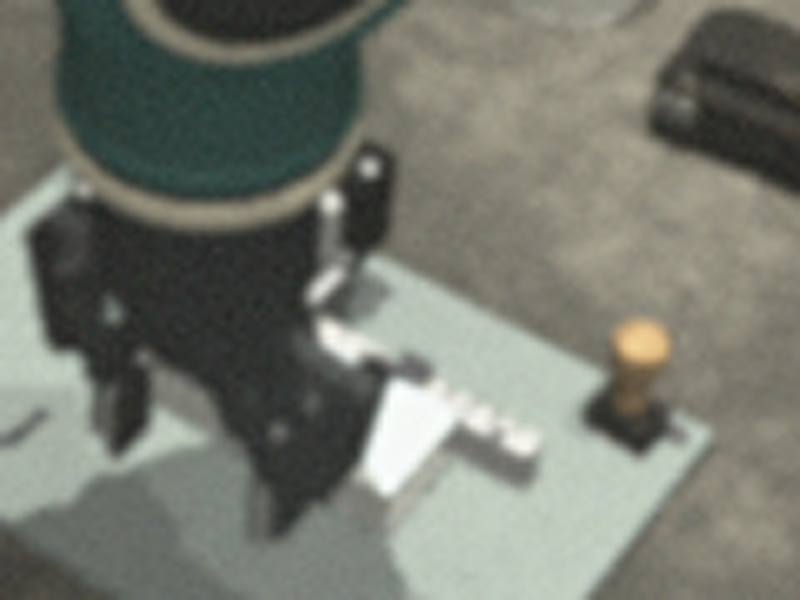

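View pics/t7.png

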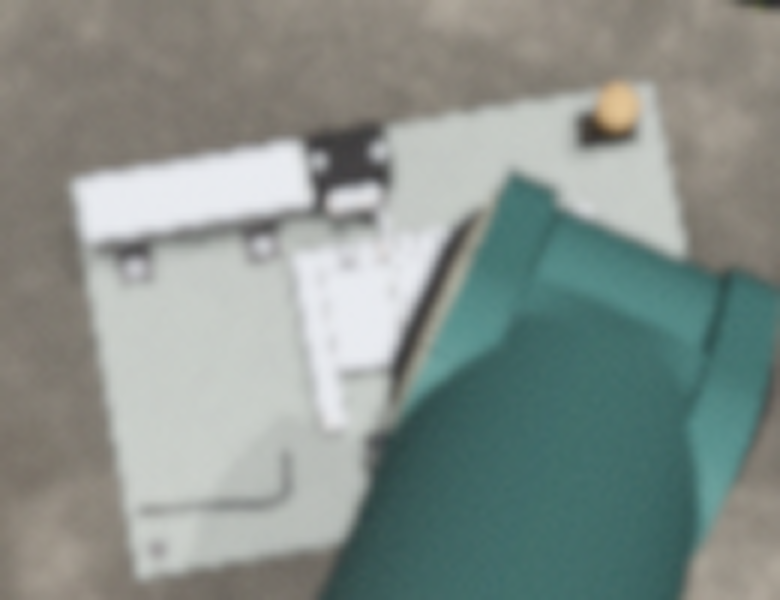

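The offcut appears seated against both fences. Next comes a second firm +x press.

```bash
python3 -m pendant '[[[0,0,0,10,20,4,60],[0,0,0,10,21,0,60],[0,0,0,10,0,0,60],[0,0,0,10,0,0,60],[0,0,0,5,0,0,60]]]'
python3 -m pendant '[[[0,0,0,2,0,0,60],[0,0,0,2,0,0,60],[0,0,0,0,0,0,60]]]'
python3 - <<'E'
from h import *
plan((-40,-25,21),np.pi/2)
E
```

```text
time_s: 8.47
tool_pos: [0.5268, -0.1181, 0.0222]
tcp_rot: [-1.569, -0.107, 0.105]
contact_force: [-0.5, -0.5, 0.7]
finger_gap: 0.702
time_s: 8.72
tool_pos: [0.5284, -0.1175, 0.0221]
tcp_rot: [-1.568, -0.105, 0.107]
contact_force: [-3.8, -1.7, 2.1]
finger_gap: 0.701
t 8.72 tcp_jig [-40.5 -28.7  22.1] F [-3.8 -1.7  2.1] gap 0.701
turn [ 0.    -0.001 -0.001] shift now-axes [0.5 1.1 3.7] after-turn axes [0.5 1.1 3.7]
```

```bash
python3 -m pendant '[[[0,0,0,1.5,0,0,60],[0,0,0,0,0,0,60],[0,0,0,-10,0,0,60],[0,0,0,-5,-20,0,60],[0,0,0,0,-35,0,85]]]'
python3 -m pendant '[[[0,0,0,0,-40,0,85],[0,0,0,0,-35,0,85],[0,0.12,0,0,0,0,85],[0,0.12,0,0,0,0,85],[0,0.12,0,0,0,0,85]]]'
python3 -m pendant '[[[0,0.12,0,0,0,0,85],[0,0.12,0,0,0,0,85],[0,0.12,0,0,0,0,85],[0,0.12,0,0,0,0,85],[0,0.12,0,0,0,0,85]]]'
python3 - <<'E'
from h import *
plan((60,15,130),0)
print(bot.read_state()['joint_positions'].round(2))
E
```

```text
time_s: 9.13
tool_pos: [0.5125, -0.1189, 0.075]
tcp_rot: [-1.568, -0.101, 0.109]
contact_force: [0.2, 0.2, -0.0]
finger_gap: 0.824
time_s: 9.55
tool_pos: [0.5156, -0.1188, 0.1527]
tcp_rot: [-1.562, 0.179, -0.183]
contact_force: [-1.0, -1.1, -0.1]
finger_gap: 0.995
time_s: 9.97
tool_pos: [0.5153, -0.1188, 0.152]
tcp_rot: [-1.471, 0.649, -0.65]
contact_force: [0.6, -0.3, -0.4]
finger_gap: 0.994
t 9.97 tcp_jig [-53.7 -28.2 152. ] F [ 0.6 -0.3 -0.4] gap 0.994
turn [-0.001  0.604 -0.   ] shift now-axes [ 29.1  22.1 118.1] after-turn axes [-43.2  22.  113.7]
[-0.39  0.41  0.69  1.95 -0.33  0.9   1.21]
```

```bash
python3 -m pendant '[[[0,0.121,0,0,0,0,85],[0,0.121,0,0,0,0,85],[0,0.121,0,0,0,0,85],[0,0.121,0,0,0,0,85],[0,0.12,0,0,0,0,85]]]'
python3 - <<'E'
from h import *
plan((60,15,130),0)
cv2.imwrite("pics/s8.png",cv2.resize(bot.grab_frame("scene")[160:250,240:360],(800,600),interpolation=cv2.INTER_CUBIC))
cv2.imwrite("pics/t8.png",cv2.resize(bot.grab_frame("top")[120:220,220:350],(780,600),interpolation=cv2.INTER_CUBIC))
E
```

```text
time_s: 10.38
tool_pos: [0.5153, -0.1188, 0.1519]
tcp_rot: [-1.269, 1.108, -1.109]
contact_force: [0.9, 0.8, 0.0]
finger_gap: 0.995
t 10.38 tcp_jig [-53.7 -28.2 151.9] F [0.9 0.8 0. ] gap 0.995
turn [-0.001  0.    -0.001] shift now-axes [-43.2  22.1 113.7] after-turn axes [-43.2  21.9 113.7]
```

View pics/s8.png

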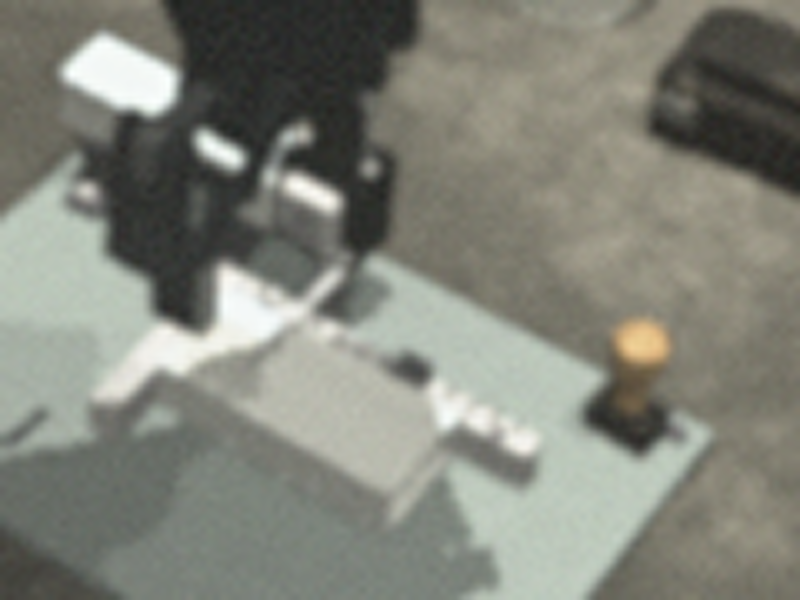

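View pics/t8.png

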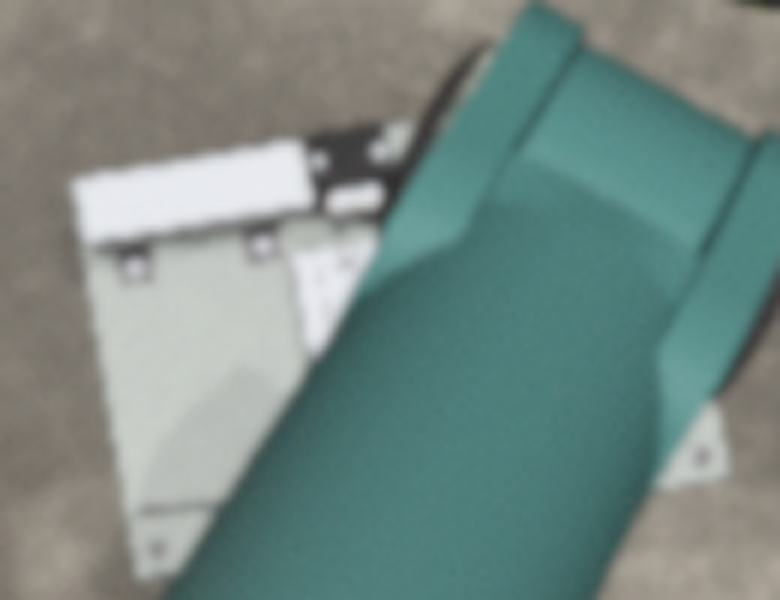

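```bash
python3 - <<'E'
from h import *
P=pose(JP,np.array([(-30,-75,36),(20,-75,36),(-30,35,36),(-30,-75,10)])/1e3)
print(((proj('scene',P)+.4-[240,160])*6.667).round())
E
python3 -m pendant '[[[0,0,0,-11,-5,28,85],[0,0,0,-11,0,28,85],[0,0,0,-11,0,28,85],[0,0,0,-10,0,28,85],[0,0,0,0,0,0,85]]]'
python3 - <<'E'
from h import *
plan((60,15,48),0)
cv2.imwrite("pics/s9.png",cv2.resize(bot.grab_frame("scene")[160:250,240:360],(800,600),interpolation=cv2.INTER_CUBIC))
cv2.imwrite("pics/t9.png",cv2.resize(bot.grab_frame("top")[120:220,220:350],(780,600),interpolation=cv2.INTER_CUBIC))
E
```

```text
[[388. 498.]
 [461. 416.]
 [155. 363.]
 [384. 540.]]
time_s: 10.9
tool_pos: [0.624, -0.0565, 0.1563]
tcp_rot: [-1.276, 1.096, -1.097]
contact_force: [0.6, 0.5, -0.9]
finger_gap: 0.998
t 10.9 tcp_jig [ 62.4  18.8 156.3] F [ 0.6  0.5 -0.9] gap 0.998
turn [-0.002  0.016 -0.   ] shift now-axes [  3.8 108.2  -2.6] after-turn axes [  3.8 108.3  -2.4]
```

View pics/s9.png

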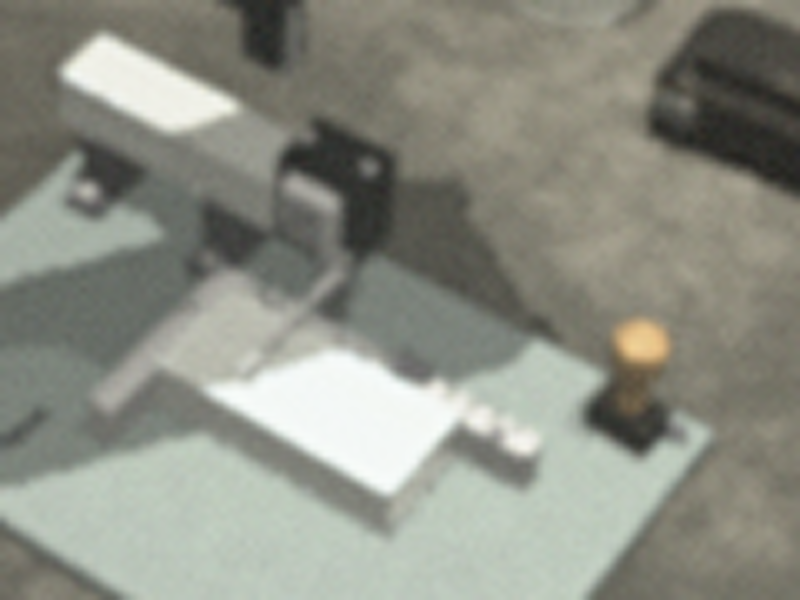

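View pics/t9.png

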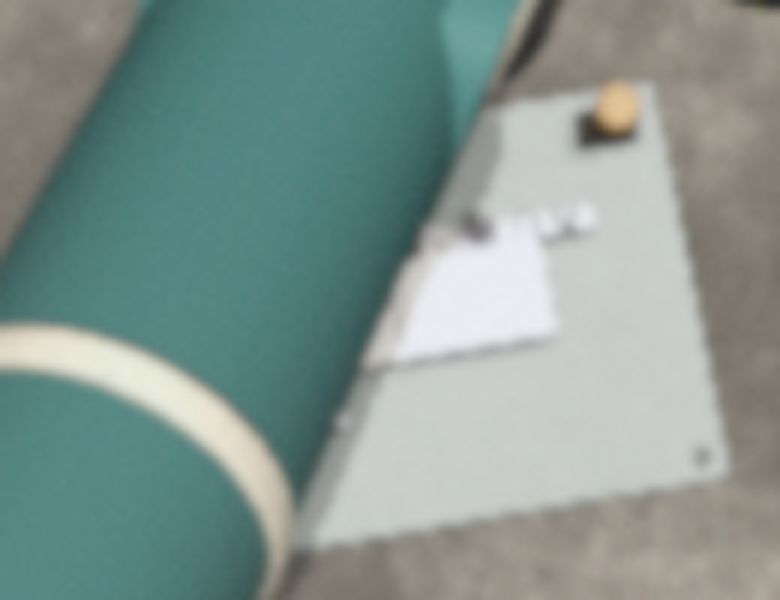

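```bash
python3 -m pendant '[[[0,0.016,0,3.8,20,-2,85],[0,0,0,0,30,0,85],[0,0,0,0,30,0,85],[0,0,0,0,20,0,85],[0,0,0,0,6,0,85]]]'
python3 - <<'E'
from h import *
plan((61,15,48),0)
cv2.imwrite("pics/s10.png",cv2.resize(bot.grab_frame("scene")[160:250,240:360],(800,600),interpolation=cv2.INTER_CUBIC))
E
```

```text
time_s: 11.42
tool_pos: [0.6166, -0.0649, 0.0479]
tcp_rot: [-1.269, 1.118, -1.113]
contact_force: [-0.5, 0.5, 0.4]
finger_gap: 0.996
t 11.42 tcp_jig [54.  11.5 47.9] F [-0.5  0.5  0.4] gap 0.996
turn [ 0.004 -0.008 -0.001] shift now-axes [-3.5 -0.1  7. ] after-turn axes [-3.5 -0.1  7. ]
```

View pics/s10.png

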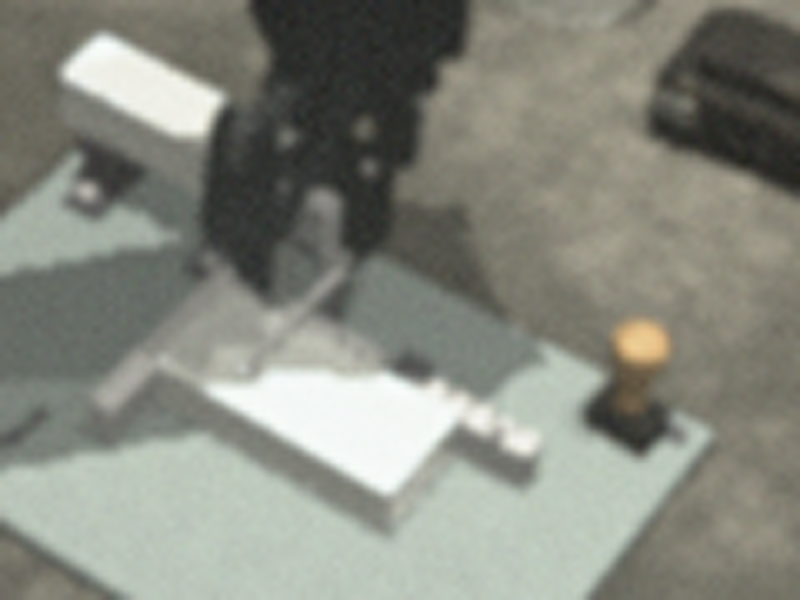

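```bash
python3 -m pendant '[[[0,-0.008,0,-3.5,0,7,85],[0,0,0,0,0,0,60],[0,0,0,0,0,0,45],[0,0,0,0,0,0,45]]]' 30
python3 - <<'E'
from h import *
plan((61,15,48),0)
cv2.imwrite("pics/s11.png",cv2.resize(bot.grab_frame("scene")[160:250,240:360],(800,600),interpolation=cv2.INTER_CUBIC))
E
```

```text
time_s: 11.8
tool_pos: [0.6261, -0.06, 0.0516]
tcp_rot: [-1.269, 1.108, -1.11]
contact_force: [-0.3, 0.5, -0.1]
finger_gap: 0.598
t 11.8 tcp_jig [64.  15.1 51.6] F [-0.3  0.5 -0.1] gap 0.598
turn [-0.002 -0.001  0.   ] shift now-axes [ 0.1  3.6 -3. ] after-turn axes [ 0.1  3.6 -3. ]
```

View pics/s11.png

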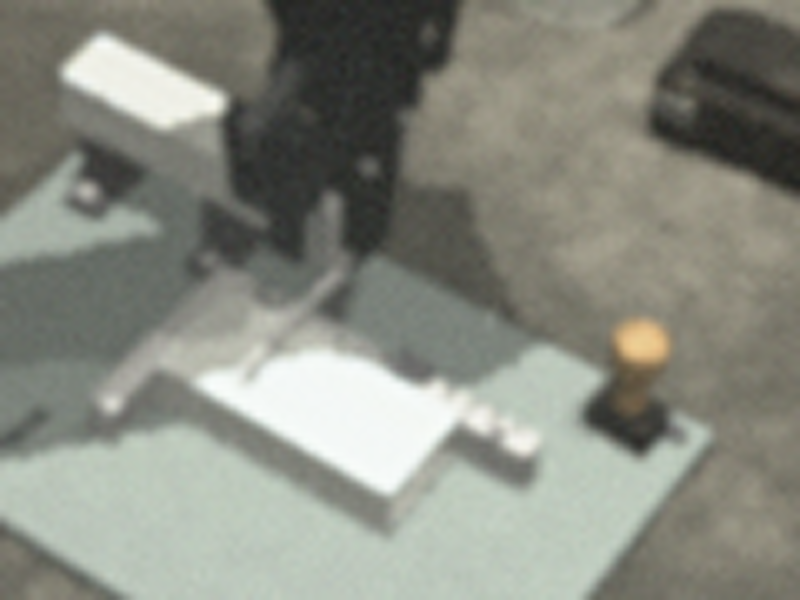

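```bash
python3 -m pendant '[[[0,0,0,0,3,-2,45],[0,0,0,0,0,0,36],[0,0,0,0,0,0,36]]]'
python3 -m pendant '[[[0,0,0,0,0,0,26],[0,0,0,0,0,0,26],[0,0,0,0,0,0,26]]]'
python3 -m pendant '[[[0,0,0,0,0,0,22],[0,0,0,0,0,0,22],[0,0,0,0,0,0,22]]]'
python3 - <<'E'
from h import *
plan((62,15,48),0)
E
```

```text
time_s: 12.1
tool_pos: [0.6227, -0.0604, 0.0472]
tcp_rot: [-1.27, 1.111, -1.109]
contact_force: [-6.5, -1.6, 2.1]
finger_gap: 0.422
time_s: 12.35
tool_pos: [0.6244, -0.0602, 0.0477]
tcp_rot: [-1.269, 1.108, -1.111]
contact_force: [6.7, 0.2, 0.9]
finger_gap: 0.371
time_s: 12.6
tool_pos: [0.6244, -0.0602, 0.0478]
tcp_rot: [-1.269, 1.108, -1.111]
contact_force: [6.3, 1.0, -0.4]
finger_gap: 0.369
t 12.6 tcp_jig [62.3 15.2 47.8] F [ 6.3  1.  -0.4] gap 0.369
turn [-0.002 -0.001  0.001] shift now-axes [ 0.2 -0.2 -0.3] after-turn axes [ 0.2 -0.2 -0.3]
```

Opening is 31.6 mm, so the button is in. Next I'll draw the arm out.

```bash
python3 -m pendant '[[[0,0,0,1,0,0.7,22],[0,0,0,3,0,0,22],[0,0,0,4,0,0,22],[0,0,0,5,0,0,22],[0,0,0,5,0,0,22]]]'
python3 -m pendant '[[[0,0,0,5,0,0,22],[0,0,0,5,0,0,22],[0,0,0,5,0,0,22],[0,0,0,5,0,0,22],[0,0,0,0,0,0,22]]]'
python3 - <<'E'
from h import *
plan((62,-31.5,48),0)
cv2.imwrite("pics/s12.png",cv2.resize(bot.grab_frame("scene")[160:250,240:360],(800,600),interpolation=cv2.INTER_CUBIC))
E
```

```text
time_s: 13.02
tool_pos: [0.6269, -0.0776, 0.0477]
tcp_rot: [-1.269, 1.109, -1.109]
contact_force: [1.1, 2.0, 6.5]
finger_gap: 0.371
time_s: 13.43
tool_pos: [0.6298, -0.0983, 0.0477]
tcp_rot: [-1.269, 1.109, -1.111]
contact_force: [1.5, 2.4, 6.1]
finger_gap: 0.367
t 13.43 tcp_jig [ 62.5 -23.3  47.7] F [1.5 2.4 6.1] gap 0.367
turn [-0.001 -0.002  0.   ] shift now-axes [ 8.2 -0.3 -0.5] after-turn axes [ 8.2 -0.3 -0.5]
```

View pics/s12.png

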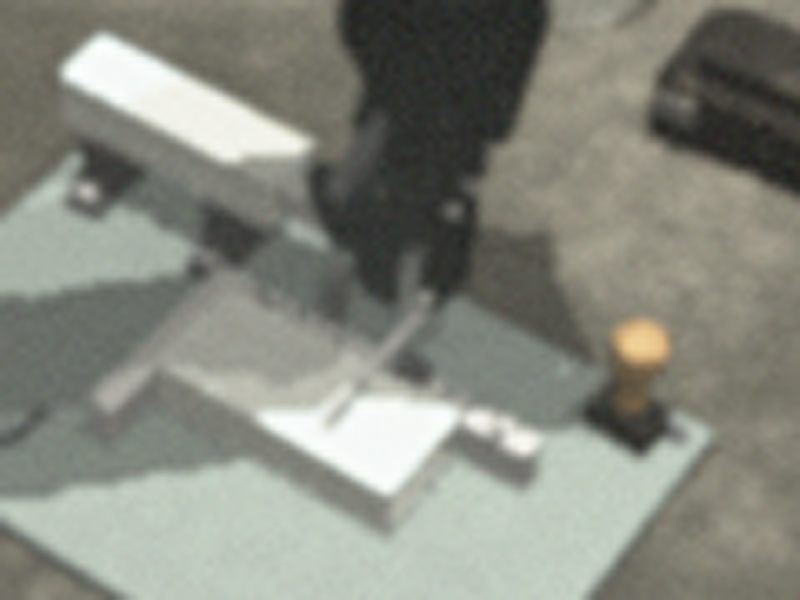

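```bash
python3 -m pendant '[[[0,0,0,3,0,0,22],[0,0,0,3,0,0,22],[0,0,0,2,0,0,22],[0,0,0,0,0,0,22]]]'
python3 - <<'E'
from h import *
plan((62,-31.5,48),0)
f=np.mean([bot.grab_frame("scene").astype(float) for _ in range(6)],0).astype('uint8')
cv2.imwrite("pics/s13.png",cv2.resize(f[185:245,265:345],(800,600),interpolation=cv2.INTER_CUBIC))
f=np.mean([bot.grab_frame("top").astype(float) for _ in range(4)],0).astype('uint8')
cv2.imwrite("pics/t13.png",cv2.resize(f[120:220,220:350],(780,600),interpolation=cv2.INTER_CUBIC))
P=pose(JP,np.array([(26,-46.5,38),(26,-46.5,47),(-22,-46.5,47)])/1e3)
print(((proj('scene',P)+.4-[265,185])*10).round(),((proj('top',P)+.4-[220,120])*6).round())
E
```

```text
time_s: 13.82
tool_pos: [0.6308, -0.1055, 0.0477]
tcp_rot: [-1.269, 1.109, -1.11]
contact_force: [2.3, 3.4, 6.7]
finger_gap: 0.376
t 13.82 tcp_jig [ 62.5 -30.6  47.7] F [2.3 3.4 6.7] gap 0.376
turn [-0.001 -0.001 -0.   ] shift now-axes [ 0.9 -0.3 -0.5] after-turn axes [ 0.9 -0.3 -0.5]
[[361. 304.]
 [364. 282.]
 [259. 396.]] [[480. 232.]
 [482. 229.]
 [500. 324.]]
```

View pics/s13.png

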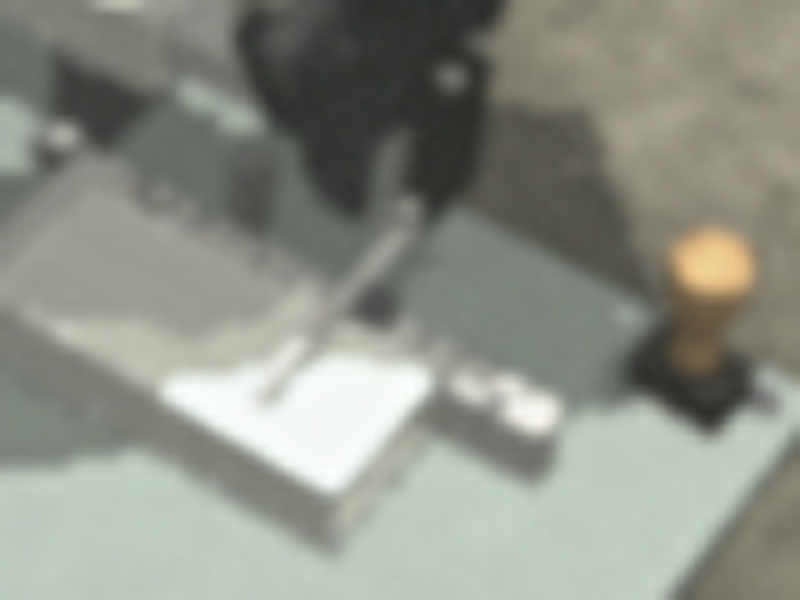

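View pics/t13.png

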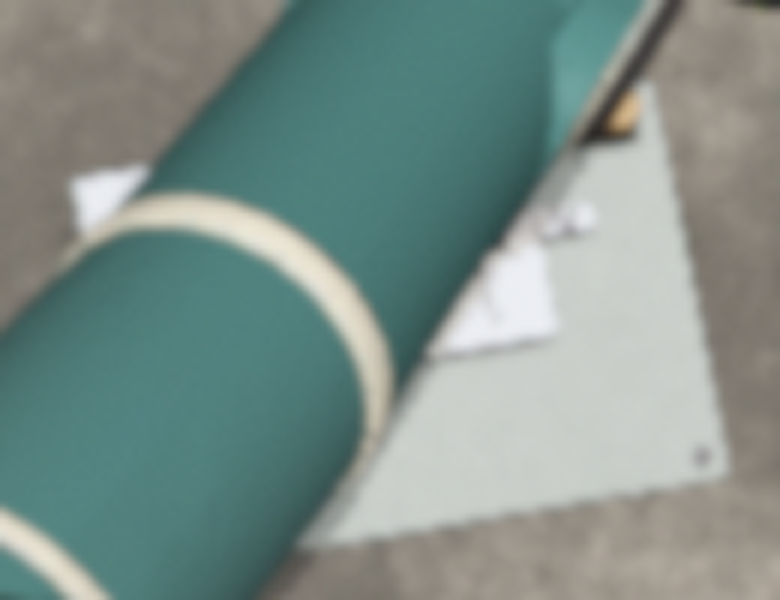

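Run:
```python
from h import *
t=ray('scene',(265+26.5-.5,185+39.8-.5),.047);print('tip now',injig(t)*1e3)
a=cv2.imread("pics/scene0.png")[200:230,280:320];b=cv2.imread("pics/top0.png")[145:175,280:320]
cv2.imwrite("pics/z.png",np.vstack([cv2.resize(x,(800,600),interpolation=cv2.INTER_CUBIC)[::2,::2] if 0 else cv2.resize(x,(400,300),interpolation=cv2.INTER_CUBIC) for x in(a,b)]))
for n,o in(('scene',(280,200)),('top',(280,145))):
  for y in(-39.5,-46.5,-53.5):
    P=pose(JP,np.array([(20,y,38),(26,y,38),(32,y,38)])/1e3); print(n,y,((proj(n,P)+.5-o)*10).round().tolist())
```

```text
tip now [-21.50599969 -47.77636451  47.        ]
scene -39.5 [[177.0, 157.0], [190.0, 143.0], [202.0, 129.0]]
scene -46.5 [[199.0, 169.0], [212.0, 155.0], [225.0, 141.0]]
scene -53.5 [[222.0, 182.0], [235.0, 168.0], [247.0, 154.0]]
top -39.5 [[182.0, 162.0], [178.0, 142.0], [175.0, 123.0]]
top -46.5 [[205.0, 158.0], [202.0, 138.0], [198.0, 119.0]]
top -53.5 [[229.0, 154.0], [225.0, 135.0], [221.0, 115.0]]
```

View pics/z.png

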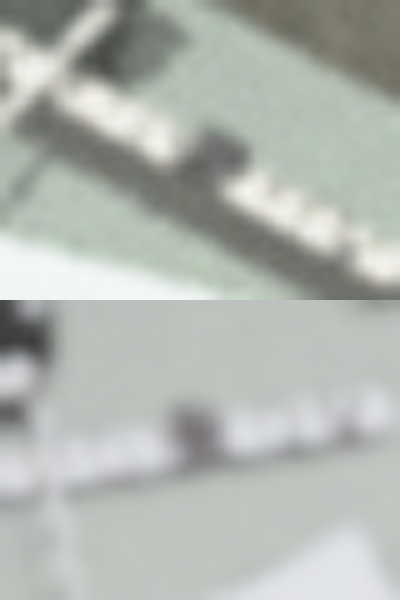

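Run:
```python
from h import *
print(injig(ray('top',T(557,330),.036))*1e3, injig(ray('scene',(265+33.5-.5,185+49-.5),.036))*1e3, injig(ray('scene',(265+43.5-.5,185+37.3-.5),.036))*1e3)
s=bot.read_state();print(s['time_s'],s['finger_gap'],s['contact_force'],injig(s['tool_pos'])*1e3)
```

```text
[-28.02834336 -75.0917389   36.        ] [-27.61163486 -73.80699515  36.        ] [ 19.66944505 -73.10816455  36.        ]
14.3167 0.37470662596410825 [2.2482681  1.47993374 6.85009318] [ 62.52435574 -30.23025626  47.714442  ]
```

```bash
python3 -m pendant '[[[0,0,0,0.5,0,0,22],[0,0,0,0,0,0,22],[0,0,0,0,0,0,22],[0,0,0,0,0,0,22]]]'
python3 - <<'E'
from h import *
plan((62,-31,48),0)
bot.close_job()
E
```

```text
time_s: 14.65
tool_pos: [0.6308, -0.1056, 0.0477]
tcp_rot: [-1.269, 1.109, -1.11]
contact_force: [2.1, 3.9, 6.5]
finger_gap: 0.366
t 14.65 tcp_jig [ 62.5 -30.7  47.7] F [2.1 3.9 6.5] gap 0.366
turn [-0.001 -0.001 -0.   ] shift now-axes [ 0.3 -0.3 -0.5] after-turn axes [ 0.3 -0.3 -0.5]
the job is handed in; nothing more can be done
```

I pushed the offcut into the fence corner, drew the arm out to the index clip, and handed the job in at 14.7 s with the fingers still holding the arm. No verdict was reported.

- **Offcut:** I pushed it against the back fence with both fingers and then against the end fence, each time until the force rose. A last press on the back fence stopped at the same place as the first. In the last pictures its right-hand end is at jig y of about -73 to -75 mm, where -75 is flush. The front corner read 2 mm off in x in both cameras, about the calibration error.
- **Lock button:** The finger opening was 31–32 mm at the end, which means the button is in.
- **Blade and rib:** By the robot's own position the arm is out about 46 mm. The picture put the blade at y of about -47.8 mm. My readings of the clip ran from -44.5 to -47.2 mm, and I settled on about -46. The two ways of measuring disagree by about 2 mm. Taken together they put the blade within about 2 mm of the rib. The two extreme readings are 3.3 mm apart, still inside the 4 mm limit.
- **Other items:** In the last pictures the stamp was where it started. I kept clear of the hex key, which was last in full view after the end-fence push. I did not measure the other bystanders again at the end, but the arm kept clear of them.

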